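# Weigh a battery pack and put it on charge

### The arm

A 6-joint arm with a two-finger parallel gripper is mounted at the origin on the work surface. World frame = base frame: x ahead of the robot, y to its left, z up, the work surface at z = 0. Lengths are in m, angles in rad, forces in N, time in s.
With the tool pointing down it reaches from about 0.35 to 0.975 m from the base axis. Payload 4.9 kg.
Tool frame: the origin (TCP) lies on the mounting face of the last link; the fingertips stand 173 mm ahead of it and the grasp point (between the pads) lies ctrl.pinch_z ahead of it (ctrl.pinch_z is the distance from the TCP to the grasp point, in m); z points along the fingers, y is the line along which they close (so a half turn about z gives the same grasp; the last joint's range is limited). The gripper opens to 85 mm and grips with 20 to 120 N. Pads are 22 mm wide; open, the fingers measure 114 mm over their backs; the gripper's body (76 mm by 85 mm) begins 54 mm behind the grasp point. The pads swing forward as they close: fully open they stand 13 mm farther back than shut.
Start: joints at [1.224, 0.053, 1.613, -0, 1.476, -0.119], TCP at [0.141, 0.609, 0.405] pointing down, gripper open.
Joint ranges: [-3.01, 3.01], [-1.01, 2.22], [0.06, 2.58], [-1.02, 4.17], [0.09, 2.62], [-3.14, 3.14]. Speed limits (rad/s): [2.57, 2.57, 3.14, 3.14, 3.14, 3.14].

### API

Orientations are given as a rotation vector (axis times angle).
In Python, from station import telemetry, eyes, ctrl gives the robot as it stands.
- The arm moves only by the tool apply_moves, never from a script. Its argument "plan" is a list of rows, each a list of 5 numbers: the finger opening in m, from 0 to 0.0854, then the shift along the tool's x, y, z in m, then the turn about the tool's z in rad. In form: [[jaw, x, y, z, roll], ...]. A call has 1 to 12 rows; each row is the pose to reach, as a shift and turn from the pose commanded when the call began, along the tool's axes at that moment; what a row does not reach only later rows make up. A row lasts 1/12 s, in which the tool goes at most 41.7 mm and 7.16 degrees, less where a joint would pass 70% of its speed; a pose out of reach is approached as far as the arm can. A call with a gripper value outside its range is refused whole. The fingers move at their own pace and stop on an object; "newtons" is the grip in N (left out, the last holds). Time passes only in rows, so rows that repeat a pose let the fingers close. It gives the time, the measured TCP pose, the force, the opening and the grip force at its end, in the units of the state.
- telemetry.get_obs(): the state, without advancing time (a new reading comes with each control period).
- eyes.get_image(name): name is "side" or "top"; returns a dict with "img" (384x512x3 uint8, blue, green, red), "range_z" (384x512 float32, m along the optical axis (not along the pixel's ray), 0 where there is no reading), "K" (3x3 intrinsics, pixels), "dist_coeffs" ([k1, k2, p1, p2, k3] as OpenCV has them; the pictures are not rectified), "pose" (4x4, takes a point from camera to world coordinates). Camera axes: x right, y down, z forward; pixel columns grow to the right and rows downward; lengths in m; the calibration is good to about 2 mm. A picture is of the moment at which its call begins.
- ctrl.finish_job(): hands the job in; it is judged then, once.
Trained networks look in a picture, given as the dict that the camera call returned (one of the last four; its "shot" number tells which), for a name from the list of things; names that differ only in an ending like _2 or _b are one class to them, and where a whole thing is asked for, a point or a joint stands for the part that bears it (a point fixed in the world has none). Each returns a list of dicts, best first, with "confidence" (0 to 1); they miss things now and then, are a little off and sometimes report something else, mostly with a low value. They report only what shows in the picture. A call takes as long as a camera call.
- eyes.search_frame(thing, picture): "box" ([left, top, right, bottom] in pixels, round what is visible of it).
- eyes.outline_of(thing, picture): "region" (384x512 bool, what is visible of it) and "box" ([left, top, right, bottom] in pixels, round what is visible of it).
- eyes.tip_of(thing, picture): "point" ([column, row] in pixels: a listed point, or the origin of a listed thing).
The state is a dict: "t": time; "q": joint angles; "dq": joint speeds; "effort": joint torques, N m; "tool_pos": TCP position; "tool_rot": TCP orientation; "contact_force": force on the tool from outside, world axes, zero at the start; "wrist_torque": the same for the moment, N m; "opening": finger opening in m; "grip_force": force on a finger pad.
Only numpy, scipy, OpenCV 4.12 (cv2) and the standard library are available. Lean on these libraries where they do the work, as an engineer would, in place of code of your own. Each camera call takes 0.05 s, during which the arm holds its last target. There are 200 camera calls.

### The job

Weigh the orange-banded battery pack and put it on charge: with the platter empty and the pack still in its holder press the scale's yellow zero key, then stand the pack upright on the platter, let go of it and press the scale's blue hold key. Then stand the pack upright in the middle of the charger's free bay (the one with the green light in its floor), square to the bay as the blue-banded pack stands in the other, let go, and press that bay's green start key. Press each key fully down and only at its turn, never drop the pack, and leave the blue-banded pack, tape measure, mug and screwdriver where they are.

Things in the scene. Friction and masses are not known exactly. Their poses are not given: they have to be found in the camera images.
- pack_c (a point): Centre of the loose orange-banded black battery pack, a block 44 mm (its x) by 60 mm (its y) by 80 mm tall (its z, up), 0.28 to 0.56 kg; the centre lies 40 mm above its underside. It starts standing in the holder with its axes parallel to the holder's.
- holder: Red base, 90 x 92 x 10 mm, fixed, origin at the centre of its underside; the pack stands on its middle. Two orange cheeks, 34 mm wide along x, stand 4 mm beside the pack's y faces (y = +-34 to +-40 mm), tops 92 mm above the table, 2 mm over the pack's top: here the pack can be taken only by its x faces (44 mm apart).
- platter (a point): Centre of the top of the scale's steel platter, 140 mm (x) by 150 mm (y), 36 mm above the table, axes of the scale. Fixed; the platter does not move. The grey housing, 24 mm high, reaches 170 mm to its -x side and bears two keys 125 mm from the platter's centre, 70 mm apart; which key is on the left varies.
- key_zero_top (a point): Centre of the top of the scale's yellow zero key, round, 26 mm across; pressed straight down.
- key_zero (a joint): Travel of the yellow zero key in m: 0 up, 0.006 fully down; spring, 5 N when fully down, comes back by itself.
- key_hold_top (a point): Centre of the top of the scale's blue hold key, round, 26 mm across; pressed straight down.
- key_hold (a joint): Travel of the blue hold key in m, like the zero key's.
- charger: White two-bay charger, fixed. Origin at the centre of its underside, z up, y to its left, x away from its keys; its base is 235 x 250 mm and 12 mm thick.
- bay_left (a point): Centre of the floor of the charger's left bay (charger y = +60 mm), 12 mm above the table. White posts in front and behind (x = +-27 to +-35 mm, 34 mm wide, tops 94 mm above the table, 2 mm over a pack's top): the pack goes between them from above, its 44 mm side along the charger's x, 5 mm free each way. Open left and right: there the pack can be held only by its y faces (60 mm apart).
- bay_right (a point): Centre of the floor of the charger's right bay (charger y = -60 mm), the same as the left one.
- busy_pack_c (a point): Centre of the loose blue-banded pack, of the same size as the orange-banded one, standing in whichever bay is not free. It must stay there.
- ready_light: Green lit plate, 40 x 50 mm and 1 mm thick, in the floor of the free bay, at the bay's centre. It does not hinder the pack, which stands on the floor 12 mm above the table. Which bay is free varies.
- start_left_top (a point): Centre of the top of the left bay's green start key, round, 26 mm across, 120 mm in front (-x) of that bay's centre; pressed straight down.
- start_left (a joint): Travel of the left start key in m: 0 up, 0.006 fully down; spring, 5 N when fully down, comes back by itself.
- start_right_top (a point): Centre of the top of the right bay's green start key, 120 mm in front of the right bay's centre.
- start_right (a joint): Travel of the right start key in m, like the left one's.
- tape: Bystander: loose orange tape measure, 70 x 38 x 62 mm high; origin under its centre.
- mug: Bystander: loose white mug, 76 mm across and 90 mm high, handle at its +y; origin under its centre.
- driver: Bystander: loose red-handled screwdriver, about 200 mm long, lying on the table along its x; origin under its centre.

How it is judged:
On the way, in this order (a step that is already met when the one before it is completed fails the run):
1. the yellow zero key is pressed at least 4 mm down while the pack still stands in its holder (value of joint key_zero above 0.004 m and distance of pack_c from where it was at the start of the episode below 0.015 m), for 0.04 s.
2. the pack stands upright on the platter, let go (x of pack_c in the frame of platter between -0.06 and 0.06 m and y of pack_c in the frame of platter between -0.06 and 0.06 m and height (world z) of pack_c between 0.07 and 0.082 m and angle between pack_c's own z axis and vertical below 0.1 rad and linear speed of pack below 0.02 m/s and contact force between the fingers and pack below 0.1 N), for 0.2 s.
3. the blue hold key is pressed at least 4 mm down while the pack stands free on the platter (value of joint key_hold above 0.004 m and x of pack_c in the frame of platter between -0.06 and 0.06 m and y of pack_c in the frame of platter between -0.06 and 0.06 m and height (world z) of pack_c between 0.07 and 0.082 m and angle between pack_c's own z axis and vertical below 0.1 rad and contact force between the fingers and pack below 0.1 N), for 0.04 s.
4. the pack stands upright and square in the free bay, let go (horizontal distance between pack_c and ready_light below 0.015 m and height (world z) of pack_c between 0.046 and 0.058 m and angle between pack_c's own z axis and vertical below 0.1 rad and angle between the x axis of pack_c and the x axis of charger, either way round below 0.2 rad and linear speed of pack below 0.02 m/s and contact force between the fingers and pack below 0.1 N), for 0.2 s.
5. the free bay's start key is pressed at least 4 mm down with the pack standing free in that bay (((y of ready_light in the frame of charger above 0 m and value of joint start_left above 0.004 m) or (not (y of ready_light in the frame of charger above 0 m) and value of joint start_right above 0.004 m)) and horizontal distance between pack_c and ready_light below 0.015 m and height (world z) of pack_c between 0.046 and 0.058 m and angle between pack_c's own z axis and vertical below 0.1 rad and angle between the x axis of pack_c and the x axis of charger, either way round below 0.2 rad and contact force between the fingers and pack below 0.1 N), for 0.04 s.
At the end, for the whole second after the job is handed in: The orange-banded pack stands upright (within 0.1 rad), at rest and released on the floor of the free bay, its centre within 15 mm of the bay's centre and its x axis within 0.2 rad of the charger's, either way round, and all four keys are up again (all of step 4 and value of joint each of key_zero, key_hold, start_left, start_right below 0.0015 m); the robot touches nothing.
It fails at once if the zero key is pressed (over 2.5 mm) once the pack has been taken out of the holder (value of joint key_zero above 0.0025 m and distance of pack_c from where it was at the start of the episode above 0.03 m).
It fails at once if the hold key is pressed (over 2.5 mm) while the pack is not standing on the platter (value of joint key_hold above 0.0025 m and not (x of pack_c in the frame of platter between -0.06 and 0.06 m and y of pack_c in the frame of platter between -0.06 and 0.06 m and height (world z) of pack_c between 0.07 and 0.082 m and angle between pack_c's own z axis and vertical below 0.1 rad)).
It fails at once if a start key is pressed (over 2.5 mm) while the pack is not standing in the free bay, or the busy bay's start key is pressed at any time ((value of joint any of start_left, start_right above 0.0025 m and not (horizontal distance between pack_c and ready_light below 0.015 m and height (world z) of pack_c between 0.046 and 0.058 m and angle between pack_c's own z axis and vertical below 0.1 rad and angle between the x axis of pack_c and the x axis of charger, either way round below 0.2 rad)) or (y of ready_light in the frame of charger above 0 m and value of joint start_right above 0.0025 m) or (not (y of ready_light in the frame of charger above 0 m) and value of joint start_left above 0.0025 m)).
It fails at once if the pack is dropped (over 0.5 m/s while no finger touches it) (linear speed of pack above 0.5 m/s and contact force between the fingers and pack below 0.1 N).
It fails at once if the blue-banded pack is moved by more than 15 mm, or the tape measure, mug or screwdriver by more than 25 mm (distance of busy_pack_c from where it was at the start of the episode above 0.015 m or distance of any of tape, mug, driver from where it was at the start of the episode above 0.025 m).
It also fails if it takes over 72 s, if anything falls off the work surface, if the arm or the gripper's body presses on something with over 40 N, if the wrist force passes 120 N, or if a joint passes its speed limit or range.

## Working session

There is one attempt and no reset: what is moved stays moved. The work goes in short steps, Python scripts to look and compute and a tool call to move; the robot and the scene stay as the last step left them, time stands still between calls to the robot, and variables do not carry over. Pictures are saved under pics/ and viewed, at most 10 in all, crops included, and the job is handed in when it is done.

Besides the shell and the picture viewer there is one more tool, called after "Call:" as a command line: name --pt "numbers of a row" for each row, then --argument value for the rest. apply_moves: Moves the arm, as the interface text tells. Its arguments: {"type":"object","properties":{"plan":{"type":"array","items":{"type":"array","items":{"type":"number"}}},"newtons":{"type":"number"}},"required":["plan"]}

```bash
mkdir -p pics; ls; cat > h.py <<'E'
import numpy as np, cv2
from station import telemetry, eyes, ctrl
def ray(p,uv):
    n=cv2.undistortPoints(np.array([[uv]],float),p["K"],np.array(p["dist_coeffs"],float))[0,0]
    return np.array([n[0],n[1],1.])
def at_h(p,uv,h):
    T=np.array(p["pose"]);d=T[:3,:3]@ray(p,uv);o=T[:3,3];return o+d*(h-o[2])/d[2]
def cloud(p,m):
    v,u=np.nonzero(m&(p["range_z"]>0))
    n=cv2.undistortPoints(np.stack([u,v],1).astype(float)[:,None],p["K"],np.array(p["dist_coeffs"],float))[:,0]
    z=p["range_z"][v,u][:,None]
    T=np.array(p["pose"]);return (np.c_[n,np.ones(len(n))]*z)@T[:3,:3].T+T[:3,3]
E
python3 - <<'E'
from h import *
np.set_printoptions(precision=4,suppress=True)
s=telemetry.get_obs();print(s["tool_pos"],s["tool_rot"],s["t"],ctrl.pinch_z)
H=dict(pack_c=.05,platter=.036,key_zero_top=.03,key_hold_top=.03,bay_left=.012,bay_right=.012,busy_pack_c=.052,start_left_top=.02,start_right_top=.02,holder=0,charger=0,ready_light=.012,tape=0,mug=0,driver=0)
for n in ["top","side"]:
    p=eyes.get_image(n);cv2.imwrite(f"pics/{n}0.png",p["img"]);print(n,np.array(p["pose"])[:3,3])
    for k in H:
        for r in eyes.tip_of(k,p)[:2]:
            u,v=r["point"];c=p["range_z"][int(v),int(u)] if 0<=int(v)<384 and 0<=int(u)<512 else 0
            T=np.array(p["pose"]);w=T[:3,:3]@(ray(p,(u,v))*c)+T[:3,3]
            print(k,round(r["confidence"],2),np.round((u,v),1),"atH",at_h(p,(u,v),H[k])[:2],"depth",w)
E
```

```text
pics
[0.141  0.6086 0.4034] [-0.357  -3.1207  0.0032] 0.0 0.1547
top [0.5237 0.0037 1.4772]
pack_c 0.57 [148.9 227.9] atH [0.4827 0.3316] depth [0.4838 0.3229 0.0879]
platter 0.72 [365.9 185.7] atH [ 0.6072 -0.3054] depth [ 0.604  -0.2934  0.092 ]
platter 0.57 [234.3 191.7] atH [0.5894 0.0824] depth [0.589  0.082  0.0436]
key_zero_top 0.41 [238.9 237.2] atH [0.4557 0.0689] depth [0.4566 0.068  0.0503]
key_hold_top 0.47 [215.4 231.6] atH [0.472  0.1382] depth [0.4724 0.1372 0.0418]
bay_left 0.67 [321.3 186.3] atH [ 0.6067 -0.1763] depth [ 0.6066 -0.1761  0.0139]
bay_right 0.76 [363.1 185.4] atH [ 0.6095 -0.3021] depth [ 0.6049 -0.2856  0.0912]
bay_right 0.65 [344.5 188.8] atH [ 0.5993 -0.2459] depth [ 0.5996 -0.247   0.0059]
busy_pack_c 0.85 [366.5 186.2] atH [ 0.6048 -0.3037] depth [ 0.6028 -0.2961  0.0872]
start_left_top 0.6 [325.4 231.1] atH [ 0.4733 -0.187 ] depth [ 0.4735 -0.1861  0.0266]
start_left_top 0.54 [324.4 191.5] atH [ 0.5908 -0.1845] depth [ 0.5913 -0.186   0.0079]
start_right_top 0.72 [342.8 187.5] atH [ 0.6027 -0.2395] depth [ 0.6031 -0.2407  0.0125]
start_right_top 0
[... 1696 characters left out ...]
_right_top 0.53 [162.7 285.4] atH [0.6876 0.2869] depth [0.6639 0.3056 0.0731]
start_right_top 0.52 [297.5 240.7] atH [0.4677 0.0477] depth [0.4638 0.0651 0.0459]
holder 0.93 [237.1 348.8] atH [0.4849 0.3277] depth [0.4697 0.3538 0.0905]
charger 0.69 [289.4 153.9] atH [ 0.6061 -0.247 ] depth [ 0.6025 -0.2355  0.011 ]
ready_light 0.7 [285.2 168.8] atH [ 0.5894 -0.1711] depth [ 0.5897 -0.1721  0.0109]
tape 0.81 [179.7 221.8] atH [0.7602 0.1147] depth [0.7471 0.1287 0.0247]
tape 0.55 [287.6 263.9] atH [0.4678 0.105 ] depth [0.4612 0.1317 0.046 ]
mug 0.85 [164.8 285.8] atH [0.6918 0.2786] depth [0.6588 0.3051 0.0749]
driver 0.72 [227.1 164.3] atH [ 0.7523 -0.1232] depth [ 0.7512 -0.1214  0.002 ]
```

```bash
python3 - <<'E'
import cv2
im=cv2.imread("pics/top0.png")[105:275,110:410]
cv2.imwrite("pics/top0c.png",cv2.resize(im,(800,453),interpolation=cv2.INTER_CUBIC))
E
```

```text
(no output)
```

View pics/top0c.png

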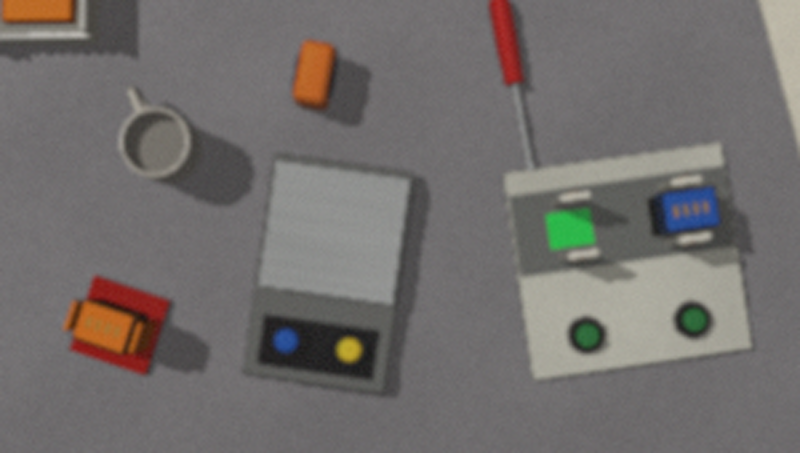

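View pics/side0.png

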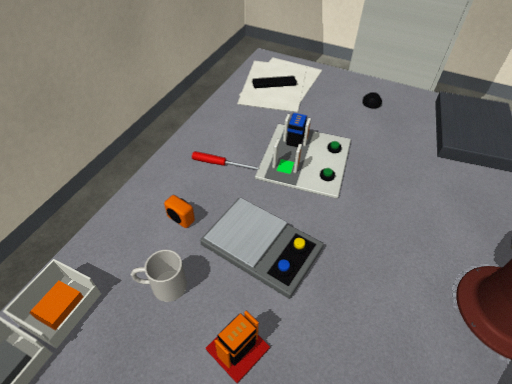

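The top crop shows the holder at lower left. The scale is in the middle, with the blue hold key on the left (≈216,232 full frame) and the yellow zero key on the right (≈240,236). The charger's left bay is free (green ≈325,190) and the blue pack stands in the right bay. Next I'll segment by colour for precise positions and yaws.

```bash
cat > seg.py <<'E'
from h import *
np.set_printoptions(precision=4,suppress=True)
def mask(p,lo,hi,box):
    hsv=cv2.cvtColor(p["img"],cv2.COLOR_BGR2HSV);m=cv2.inRange(hsv,lo,hi)>0
    b=np.zeros_like(m);l,t,r,d=box;b[t:d,l:r]=1;m&=b
    n,L,S,_=cv2.connectedComponentsWithStats(m.astype(np.uint8));return L==1+np.argmax(S[1:,4])
def rect(P):
    (c,s,a)=cv2.minAreaRect((P[:,:2]*1000).astype(np.float32));return np.array(c)/1000,np.array(s),a
def flat(p,m,h):
    v,u=np.nonzero(m);return np.array([at_h(p,(a,b),h) for a,b in zip(u,v)])
E
python3 - <<'E'
from seg import *
p=eyes.get_image("top")
G=((50,80,50),(80,255,255))
for n,lo,hi,box,h in [("zero",(20,120,90),(35,255,255),(225,220,255,255),.034),("hold",(100,120,60),(125,255,255),(205,220,230,250),.034),
 ("light",(50,150,120),(75,255,255),(300,170,345,210),.013),("sl",(50,80,20),(85,255,255),(320,220,340,240),.022),("sr",(50,80,20),(85,255,255),(360,215,382,235),.022),
 ("busytop",(100,120,80),(125,255,255),(350,160,390,200),.092),("packtop",(5,150,100),(18,255,255),(125,200,175,250),.090),("holderred",(0,150,60),(3,255,255),(125,200,185,250),.01),
 ("platter",(0,0,110),(180,40,190),(200,160,270,222),.036)]:
    m=mask(p,lo,hi,box);F=flat(p,m,h);P=cloud(p,m)
    print(n,m.sum(),"mean",F.mean(0)[:2],"depth z",np.percentile(P[:,2],[10,50,90]),"rect",*rect(F))
p=eyes.get_image("side")
for n,lo,hi,box,h in [("zero",(20,120,90),(35,255,255),(285,230,315,255),.034),("hold",(100,120,60),(125,255,255),(270,255,300,280),.034),
 ("light",(50,150,120),(75,255,255),(265,150,310,185),.013),("sl",(50,80,20),(85,255,255),(315,160,340,185),.022),("platter",(0,0,110),(180,40,200),(195,195,290,270),.036)]:
    m=mask(p,lo,hi,box);F=flat(p,m,h);P=cloud(p,m)
    print("S",n,m.sum(),"mean",F.mean(0)[:2],"depth z",np.percentile(P[:,2],[10,50,90]),"rect",*rect(F))
E
```

```text
zero 78 mean [0.46   0.0643] depth z [0.0348 0.0434 0.0497] rect [0.4608 0.0641] [26.378 26.423] 0.09817168116569519
hold 80 mean [0.4696 0.1338] depth z [0.0362 0.0448 0.0508] rect [0.4695 0.1346] [26.4125 26.5017] 0.1457260251045227
light 195 mean [ 0.5939 -0.1818] depth z [0.01   0.0137 0.0179] rect [ 0.5938 -0.182 ] [36.7911 47.7342] 5.223321914672852
sl 72 mean [ 0.4754 -0.1998] depth z [0.0275 0.0337 0.0372] rect [ 0.4751 -0.2004] [23.7725 26.6262] 89.83235931396484
sr 71 mean [ 0.4925 -0.3197] depth z [0.0241 0.0339 0.0381] rect [ 0.4926 -0.3198] [23.9969 26.7219] 89.67752838134766
busytop 231 mean [ 0.6109 -0.3006] depth z [0.0886 0.0925 0.0964] rect [ 0.6112 -0.3007] [41.3206 58.3955] 8.080048561096191
packtop 379 mean [0.4848 0.3228] depth z [0.0863 0.0907 0.0946] rect [0.4852 0.3231] [79.1814 45.8261] 71.67810821533203
holderred 374 mean [0.4901 0.3169] depth z [0.0068 0.011  0.0154] rect [0.4856 0.3231] [88.4004 85.6179] 71.966552734375
platter 3082 mean [0.5976 0.0879] depth z [0.     0.0354 0.04  ] rect [0.593  0.0822] [203.3083 179.9493] 89.94171905517578
S zero 106 mean [0.4604 0.0612] depth z [0.0388 0.0456 0.0479] rect [0.4601 0.0613] [23.4178 28.7914] 21.613088607788086
S hold 121 mean [0.4704 0.1313] depth z [0.0379 0.0459 0.0481] rect [0.47   0.1313] [24.5652 30.5876] 23.261146545410156
S light 171 mean [ 0.593  -0.1796] depth z [0.0125 0.0142 0.0158] rect [ 0.5937 -0.1807] [40.7028 51.0533] 7.038454055786133
S sl 74 mean [ 0.4756 -0.2024] depth z [0.0253 0.033  0.0358] rect [ 0.4755 -0.2031] [25.0907 33.2569] 18.623926162719727
S platter 5339 mean [0.6053 0.0786] depth z [-0.0003  0.0351  0.0378] rect [0.5967 0.0868] [242.9476 215.0443] 26.662324905395508
```

```bash
cat > go.py <<'E'
import sys
from h import *
from scipy.spatial.transform import Rotation as R
# args: x y z(tcp) tool-y angle deg -> shift in tool axes, roll
s=telemetry.get_obs();M=R.from_rotvec(s["tool_rot"]).as_matrix()
x,y,z,a=map(float,sys.argv[1:5]);d=M.T@(np.array([x,y,z])-s["tool_pos"])
c=np.degrees(np.arctan2(M[1,1],M[0,1]));r=-np.radians((a-c+180)%360-180)
print("t",round(s["t"],2),"pos",np.round(s["tool_pos"],4),"tooly",round(c,2),"tilt",np.round(M[:2,2],4),"shift",np.round(d,4),"roll",round(r,4),"F",np.round(s["contact_force"],1),"open",round(s["opening"],4))
E
python3 go.py .46 .0645 .30 -18
```

```text
t 1.7 pos [0.1411 0.6088 0.4047] tooly 76.95 tilt [-0.     -0.0001] shift [-0.4336 -0.4583  0.1047] roll 1.6571 F [ 0.3 -0.   0.7] open 0.0855
```

Call:
apply_moves --pt "0 -0.036 -0.038 0.008 0.12" --pt "0 -0.072 -0.076 0.016 0.24" --pt "0 -0.1 -0.106 0.024 0.36" --pt "0 -0.13 -0.137 0.032 0.48" --pt "0 -0.16 -0.169 0.04 0.6" --pt "0 -0.19 -0.2 0.048 0.72" --pt "0 -0.22 -0.232 0.056 0.84" --pt "0 -0.25 -0.264 0.064 0.96" --pt "0 -0.28 -0.296 0.072 1.08" --pt "0 -0.31 -0.328 0.08 1.2" --pt "0 -0.34 -0.36 0.088 1.32" --pt "0 -0.36 -0.38 0.09 1.44"

```text
t: 2.7
tool_pos: [0.3904, 0.182, 0.3188]
tool_rot: [2.332, 2.104, 0.001]
contact_force: [1.1, 0.3, -0.9]
opening: 0.0
grip_force: 0.0
```

```bash
python3 go.py .46 .0645 .24 -18
```

```text
t 2.7 pos [0.3904 0.182  0.3188] tooly -5.89 tilt [0.0008 0.0003] shift [-0.1098  0.0812  0.0788] roll 0.2114 F [ 1.1  0.3 -0.9] open 0.0
```

Call:
apply_moves --pt "0 -0.02 0.015 0.01 0.1" --pt "0 -0.05 0.04 0.03 0.2" --pt "0 -0.08 0.06 0.05 0.2" --pt "0 -0.1 0.075 0.06 0.2" --pt "0 -0.1 0.075 0.07 0.2" --pt "0 -0.1 0.075 0.07 0.2" --pt "0 -0.1 0.075 0.07 0.2"

```text
t: 3.28
tool_pos: [0.4548, 0.0773, 0.2485]
tool_rot: [-2.525, -1.867, 0.002]
contact_force: [-0.4, 0.4, 1.3]
opening: 0.0003
grip_force: 0.0
```

```bash
python3 go.py .46 .0645 .224 -18
```

```text
t 3.28 pos [0.4548 0.0773 0.2485] tooly -17.03 tilt [-0.0016  0.0004] shift [-0.0107  0.0088  0.0245] roll 0.0169 F [-0.4  0.4  1.3] open 0.0003
```

Call:
apply_moves --pt "0 -0.011 0.009 0.01 0.017" --pt "0 -0.011 0.009 0.024 0.017" --pt "0 -0.011 0.009 0.024 0.017" --pt "0 -0.011 0.009 0.024 0.017" --pt "0 -0.011 0.009 0.024 0.017"

```text
t: 3.7
tool_pos: [0.4606, 0.0648, 0.2261]
tool_rot: [2.539, 1.848, 0.002]
contact_force: [0.8, -0.2, -0.6]
opening: 0.0002
grip_force: 0.0
```

```bash
python3 go.py .46 .0645 .213 -18; python3 - <<'E'
from h import *
p=eyes.get_image("side");cv2.imwrite("pics/z.png",cv2.resize(p["img"][200:300,230:350],(720,600)))
E
```

```text
t 3.7 pos [0.4606 0.0648 0.2261] tooly -17.9 tilt [0.0015 0.0001] shift [-0.0005 -0.0005  0.0131] roll 0.0018 F [ 0.8 -0.2 -0.6] open 0.0002
```

View pics/z.png

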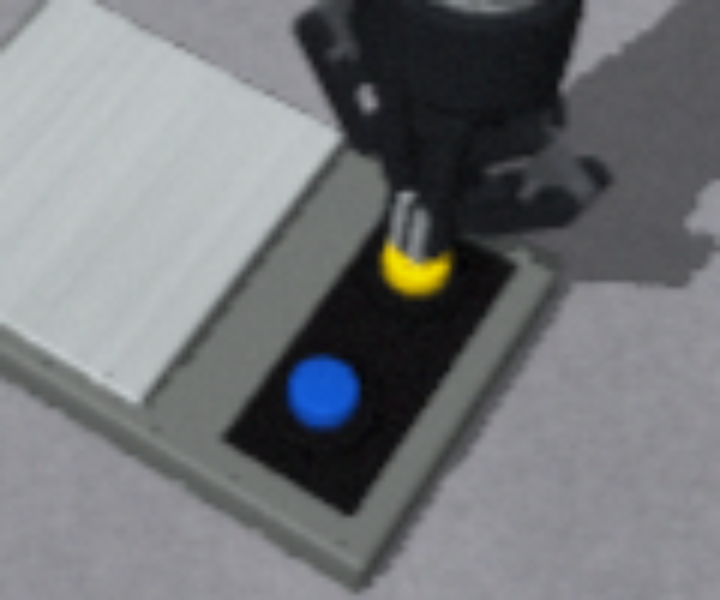

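The view shows the fingertips right above the yellow key (crop ≈415,260). Pressing it now.

Call:
apply_moves --pt "0 0 0 0.006 0" --pt "0 0 0 0.01 0" --pt "0 0 0 0.013 0" --pt "0 0 0 0.013 0" --pt "0 0 0 0.013 0"

```text
t: 4.17
tool_pos: [0.4614, 0.0642, 0.2134]
tool_rot: [2.541, 1.846, 0.003]
contact_force: [-0.1, 1.7, 7.2]
opening: -0.0
grip_force: 3.8
```

```bash
python3 go.py .46 .0645 .213 -18
```

```text
t 4.17 pos [0.4614 0.0642 0.2134] tooly -18.0 tilt [0.0019 0.0008] shift [-0.0001 -0.0014  0.0004] roll 0.0 F [-0.1  1.7  7.2] open -0.0
```

Call:
apply_moves --pt "0 0 0 0.002 0" --pt "0 0 0 0.002 0" --pt "0 0 0 0.002 0"

```text
t: 4.42
tool_pos: [0.4618, 0.0642, 0.2131]
tool_rot: [-2.541, -1.847, -0.001]
contact_force: [-7.2, 1.1, 20.0]
opening: 0.0
grip_force: 10.0
```

Call:
apply_moves --pt "0 0 0 -0.03 0" --pt "0 0 0 -0.06 0" --pt "0.085 0 0 -0.09 0" --pt "0.085 0 0 -0.1 0" --pt "0.085 0 0 -0.1 0"

```text
t: 4.83
tool_pos: [0.4616, 0.0639, 0.3132]
tool_rot: [2.538, 1.845, 0.008]
contact_force: [-0.1, -0.7, 0.3]
opening: 0.0359
grip_force: 0.0
```

```bash
python3 go.py .485 .323 .315 -18
```

```text
t 4.83 pos [0.4616 0.0639 0.3132] tooly -17.99 tilt [ 0.0063 -0.0003] shift [ 0.2536 -0.0577 -0.0017] roll 0.0002 F [-0.1 -0.7  0.3] open 0.0359
```

Call:
apply_moves --pt "0.085 0.03 -0.007 0 0" --pt "0.085 0.068 -0.015 0 0" --pt "0.085 0.106 -0.024 0 0" --pt "0.085 0.144 -0.033 0 0" --pt "0.085 0.182 -0.041 0 0" --pt "0.085 0.22 -0.05 0 0" --pt "0.085 0.245 -0.056 0 0" --pt "0.085 0.254 -0.058 0 0" --pt "0.085 0.254 -0.058 0 0" --pt "0.085 0.254 -0.058 0 0" --pt "0.085 0.254 -0.058 0 0"

```text
t: 5.75
tool_pos: [0.4836, 0.3221, 0.3087]
tool_rot: [2.542, 1.845, -0.004]
contact_force: [0.3, -0.3, -0.8]
opening: 0.0848
grip_force: 0.0
```

```bash
python3 go.py .485 .323 .213 -18; python3 - <<'E'
from seg import *
p=eyes.get_image("side");cv2.imwrite("pics/p.png",cv2.resize(p["img"][234:384,140:340],(800,600)))
E
```

```text
t 5.75 pos [0.4836 0.3221 0.3087] tooly -18.06 tilt [-0.0019 -0.0015] shift [0.0014 0.0011 0.0957] roll -0.001 F [ 0.3 -0.3 -0.8] open 0.0848
```

View pics/p.png

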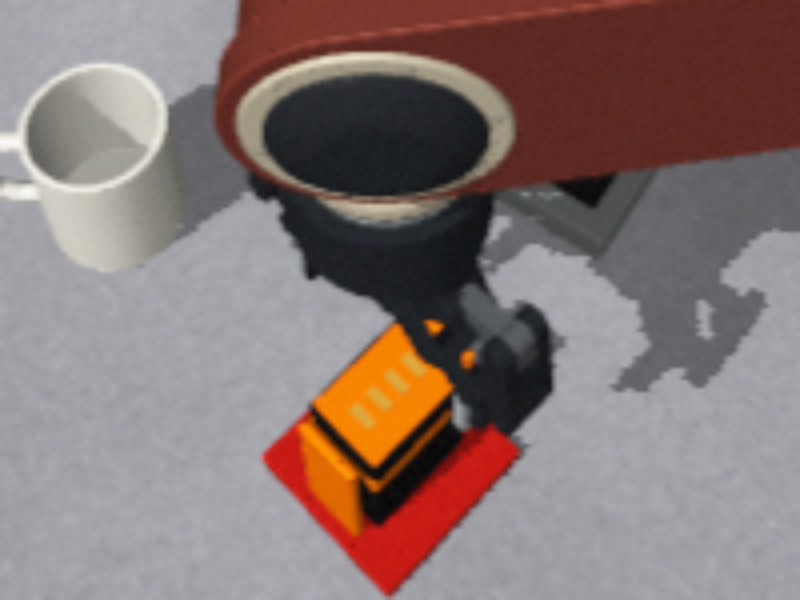

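The open gripper hangs over the pack, with its fingers across the 44 mm side, clear of the cheeks (pack top crop ≈390,390). I'll descend and grip.

Call:
apply_moves --newtons 60 --pt "0.085 0.001 0.001 0.03 0" --pt "0.085 0.001 0.001 0.06 0" --pt "0.085 0.001 0.001 0.085 0" --pt "0.085 0.001 0.001 0.096 0" --pt "0.085 0.001 0.001 0.096 0" --pt "0.06 0.001 0.001 0.096 0" --pt "0.04 0.001 0.001 0.096 0" --pt "0.02 0.001 0.001 0.096 0" --pt "0.02 0.001 0.001 0.096 0" --pt "0.02 0.001 0.001 0.096 0" --pt "0.02 0.001 0.001 0.096 0" --pt "0.02 0.001 0.001 0.096 0"

```text
t: 6.8
tool_pos: [0.486, 0.3246, 0.2165]
tool_rot: [2.541, 1.846, 0.005]
contact_force: [-1.7, -0.1, 6.5]
opening: 0.0434
grip_force: 62.9
```

```bash
python3 go.py .485 .323 .213 -18
```

```text
t 6.8 pos [0.486  0.3246 0.2165] tooly -17.99 tilt [0.0032 0.0015] shift [-0.0018 -0.0004  0.0034] roll 0.0002 F [-1.7 -0.1  6.5] open 0.0434
```

Call:
apply_moves --pt "0.02 0 0 -0.015 0" --pt "0.02 0 0 -0.04 0" --pt "0.02 0 0 -0.07 0" --pt "0.02 0 0 -0.1 0" --pt "0.02 0 0 -0.125 0" --pt "0.02 0 0 -0.13 0" --pt "0.02 0 0 -0.13 0"

```text
t: 7.38
tool_pos: [0.4854, 0.3243, 0.3459]
tool_rot: [2.541, 1.847, 0.006]
contact_force: [0.8, 0.0, -5.1]
opening: 0.0435
grip_force: 62.5
```

```bash
python3 go.py .589 .0806 .345 8.1
```

```text
t 7.38 pos [0.4854 0.3243 0.3459] tooly -17.98 tilt [0.0037 0.0018] shift [-0.1998  0.1738  0.0008] roll -0.4552 F [ 0.8  0.  -5.1] open 0.0435
```

Call:
apply_moves --pt "0.02 -0.012 0.01 0 -0.04" --pt "0.02 -0.035 0.03 0 -0.09" --pt "0.02 -0.06 0.052 0 -0.15" --pt "0.02 -0.088 0.076 0 -0.21" --pt "0.02 -0.116 0.1 0 -0.27" --pt "0.02 -0.144 0.125 0 -0.33" --pt "0.02 -0.17 0.148 0 -0.39" --pt "0.02 -0.188 0.164 0 -0.43" --pt "0.02 -0.197 0.172 0 -0.455" --pt "0.02 -0.2 0.174 0 -0.455" --pt "0.02 -0.2 0.174 0 -0.455" --pt "0.02 -0.2 0.174 0 -0.455"

```text
t: 8.38
tool_pos: [0.5881, 0.0806, 0.3418]
tool_rot: [-2.058, -2.37, 0.003]
contact_force: [-0.3, -0.7, -5.2]
opening: 0.0434
grip_force: 62.4
```

```bash
python3 go.py .589 .0806 .2455 8.1; python3 - <<'E'
from seg import *
p=eyes.get_image("side");cv2.imwrite("pics/c.png",cv2.resize(p["img"][130:280,170:370],(800,600)))
E
```

```text
t 8.38 pos [0.5881 0.0806 0.3418] tooly 8.06 tilt [-0.0037  0.0006] shift [-0.0003  0.0013  0.0963] roll -0.0007 F [-0.3 -0.7 -5.2] open 0.0434
```

View pics/c.png

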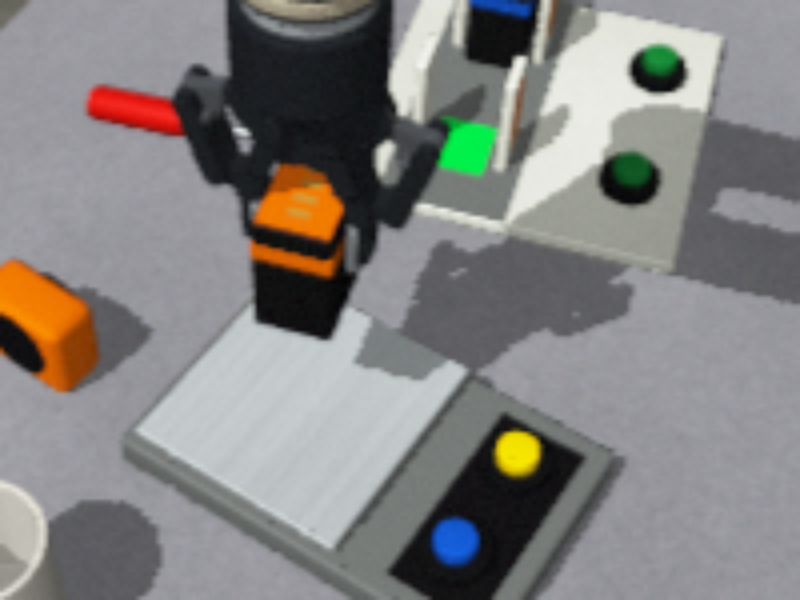

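The pack is held upright above the platter (crop ≈300,250). Lowering it.

Call:
apply_moves --pt "0.02 0 0.001 0.025 0" --pt "0.02 0 0.001 0.055 0" --pt "0.02 0 0.001 0.08 0" --pt "0.02 0 0.001 0.092 0" --pt "0.02 0 0.001 0.096 0" --pt "0.02 0 0.001 0.096 0" --pt "0.02 0 0.001 0.096 0"

```text
t: 9.02
tool_pos: [0.5904, 0.0807, 0.2495]
tool_rot: [2.058, 2.372, 0.003]
contact_force: [0.4, -1.0, -5.0]
opening: 0.043
grip_force: 62.3
```

```bash
python3 go.py .589 .0806 .2425 8.1
```

```text
t 9.02 pos [0.5904 0.0807 0.2495] tooly 8.11 tilt [0.0024 0.0001] shift [ 0.0001 -0.0014  0.007 ] roll 0.0002 F [ 0.4 -1.  -5. ] open 0.043
```

Call:
apply_moves --pt "0.02 0 0 0.002 0" --pt "0.02 0 0 0.004 0" --pt "0.02 0 0 0.004 0"

```text
t: 9.27
tool_pos: [0.5901, 0.0803, 0.245]
tool_rot: [2.059, 2.371, 0.002]
contact_force: [0.3, -0.1, -4.2]
opening: 0.0435
grip_force: 62.3
```

Call:
apply_moves --pt "0.02 0 0 0.001 0" --pt "0.02 0 0 0.002 0" --pt "0.02 0 0 0.002 0"

```text
t: 9.52
tool_pos: [0.59, 0.0802, 0.2426]
tool_rot: [2.059, 2.372, 0.001]
contact_force: [-0.9, -1.0, -2.9]
opening: 0.0431
grip_force: 62.6
```

Call:
apply_moves --pt "0.02 0 0 0.001 0" --pt "0.02 0 0 0.0015 0" --pt "0.02 0 0 0.0015 0"

```text
t: 9.77
tool_pos: [0.5902, 0.0802, 0.2425]
tool_rot: [2.059, 2.372, -0.0]
contact_force: [-5.8, -1.3, 6.6]
opening: 0.0433
grip_force: 63.7
```

Call:
apply_moves --pt "0.045 0 0 0 0" --pt "0.06 0 0 0 0" --pt "0.085 0 0 0 0" --pt "0.085 0 0 0 0" --pt "0.085 0 0 0 0" --pt "0.085 0 0 0 0" --pt "0.085 0 0 -0.03 0" --pt "0.085 0 0 -0.065 0" --pt "0.085 0 0 -0.1 0" --pt "0.085 0 0 -0.11 0" --pt "0.085 0 0 -0.11 0"

```text
t: 10.68
tool_pos: [0.591, 0.0803, 0.3556]
tool_rot: [2.055, 2.368, 0.009]
contact_force: [0.5, -0.8, 0.7]
opening: 0.0846
grip_force: 0.0
```

```bash
python3 go.py .47 .134 .27 8.1
```

```text
t 10.68 pos [0.591  0.0803 0.3556] tooly 8.08 tilt [0.0088 0.0001] shift [ 0.0703 -0.113   0.0845] roll -0.0003 F [ 0.5 -0.8  0.7] open 0.0846
```

Call:
apply_moves --pt "0 0.01 -0.015 0 0.1" --pt "0 0.025 -0.04 0 0.22" --pt "0 0.04 -0.065 0 0.34" --pt "0 0.055 -0.09 0 0.46" --pt "0 0.065 -0.105 0 0.58" --pt "0 0.07 -0.113 0 0.7" --pt "0 0.07 -0.113 0.02 0.82" --pt "0 0.07 -0.113 0.04 0.94" --pt "0 0.07 -0.113 0.06 1.06" --pt "0 0.07 -0.113 0.08 1.18" --pt "0 0.07 -0.113 0.084 1.3" --pt "0 0.07 -0.113 0.084 1.42"

```text
t: 11.68
tool_pos: [0.466, 0.1334, 0.2614]
tool_rot: [-3.109, -0.447, 0.014]
contact_force: [0.2, -0.2, -0.1]
opening: 0.0001
grip_force: 0.0
```

```bash
python3 go.py .47 .134 .226 -81.9
```

```text
t 11.68 pos [0.466  0.1334 0.2614] tooly -73.62 tilt [-0.0086 -0.0011] shift [0.0043 0.0006 0.0354] roll 0.1444 F [ 0.2 -0.2 -0.1] open 0.0001
```

Call:
apply_moves --pt "0 0.004 0 0.01 0.1" --pt "0 0.004 0 0.025 0.144" --pt "0 0.004 0 0.035 0.144" --pt "0 0.004 0 0.035 0.144" --pt "0 0.004 0 0.035 0.144"

```text
t: 12.1
tool_pos: [0.471, 0.1347, 0.2296]
tool_rot: [3.133, 0.234, -0.006]
contact_force: [1.0, 0.2, 1.0]
opening: 0.0001
grip_force: 0.0
```

```bash
python3 go.py .47 .134 .212 -81.9; python3 - <<'E'
from seg import *
p=eyes.get_image("side");cv2.imwrite("pics/b.png",cv2.resize(p["img"][150:300,170:370],(800,600)))
t=eyes.get_image("top")
E
```

```text
t 12.1 pos [0.471  0.1347 0.2296] tooly -81.47 tilt [-0.0039 -0.0005] shift [-0.001   0.0006  0.0176] roll 0.0075 F [1.  0.2 1. ] open 0.0001
```

View pics/b.png

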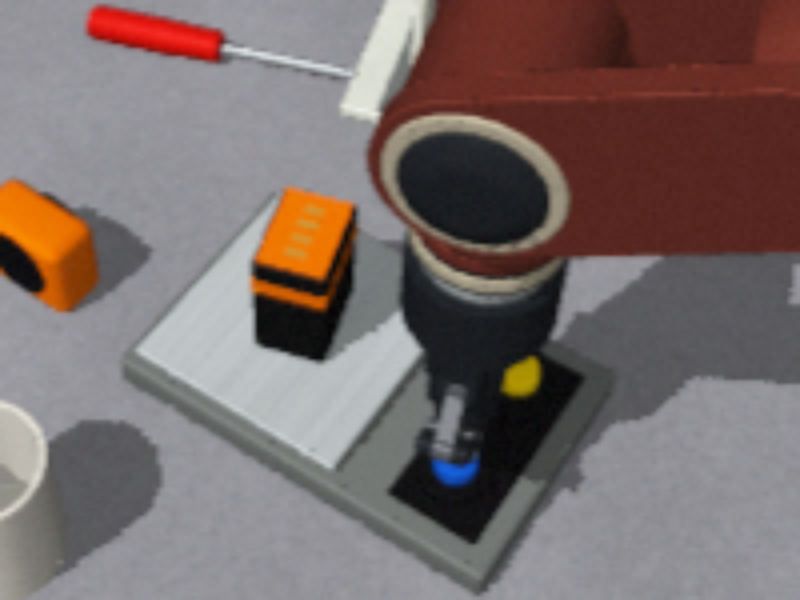

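The pack stands free and upright on the platter (crop ≈305,270), and the closed fingers are over the blue key (≈455,465). Pressing it now.

Call:
apply_moves --pt "0 0 0 0.007 0" --pt "0 0 0 0.012 0" --pt "0 0 0 0.016 0" --pt "0 0 0 0.0175 0" --pt "0 0 0 0.0175 0" --pt "0 0 0 0.0175 0"

```text
t: 12.7
tool_pos: [0.4723, 0.1349, 0.2146]
tool_rot: [-3.133, -0.232, -0.001]
contact_force: [0.2, -0.1, 4.6]
opening: 0.0003
grip_force: 2.1
```

Call:
apply_moves --pt "0 0 0 0.001 0" --pt "0 0 0 0.003 0" --pt "0 0 0 0.003 0"

```text
t: 12.95
tool_pos: [0.4726, 0.135, 0.2132]
tool_rot: [3.133, 0.232, -0.001]
contact_force: [-5.9, -1.2, 16.2]
opening: -0.0001
grip_force: 8.2
```

Call:
apply_moves --pt "0 0 0 -0.03 0" --pt "0 0 0 -0.065 0" --pt "0.085 0 0 -0.1 0" --pt "0.085 0 0 -0.135 0" --pt "0.085 0 0 -0.14 0" --pt "0.085 0 0 -0.14 0"

```text
t: 13.45
tool_pos: [0.4726, 0.135, 0.3541]
tool_rot: [-3.133, -0.232, -0.009]
contact_force: [-0.3, -0.7, 0.6]
opening: 0.0481
grip_force: 0.0
```

```bash
python3 go.py .59 .0805 .35 -81.9; python3 - <<'E'
from seg import *
for n,box in [("top",(215,165,260,215)),("side",(228,190,268,235))]:
    p=eyes.get_image(n);m=mask(p,(5,150,80),(18,255,255),box)
    P=cloud(p,m);P=P[P[:,2]>.108];m2=flat(p,m,.116);print(n,m.sum(),len(P),"top pts",P.mean(0),*rect(P),"|",m2.mean(0)[:2],*rect(m2))
E
```

```text
t 13.45 pos [0.4726 0.135  0.3541] tooly -81.53 tilt [0.006  0.0008] shift [0.1081 0.0712 0.0047] roll 0.0065 F [-0.3 -0.7  0.6] open 0.0481
top 290 285 top pts [0.5888 0.0787 0.1167] [0.5889 0.0788] [40.0744 55.69  ] 8.58676528930664 | [0.5887 0.0787] [0.5887 0.0787] [40.5009 55.8022] 8.158252716064453
side 367 365 top pts [0.5879 0.0835 0.1169] [0.5887 0.0829] [42.4277 57.9046] 7.621679782867432 | [0.5883 0.0829] [0.5884 0.0824] [41.3932 58.4589] 7.979753494262695
```

Call:
apply_moves --pt "0.085 0.02 0.013 0 0.006" --pt "0.085 0.05 0.033 0 0.006" --pt "0.085 0.08 0.053 0 0.006" --pt "0.085 0.1 0.066 0 0.006" --pt "0.085 0.107 0.071 0 0.006" --pt "0.085 0.107 0.071 0 0.006" --pt "0.085 0.107 0.071 0 0.006" --pt "0.085 0.107 0.071 0 0.006"

```text
t: 14.22
tool_pos: [0.587, 0.0809, 0.3495]
tool_rot: [-3.133, -0.223, 0.005]
contact_force: [0.2, 0.1, 0.6]
opening: 0.085
grip_force: 0.0
```

```bash
python3 go.py .589 .0805 .2425 -81.9
```

```text
t 14.22 pos [0.587  0.0809 0.3495] tooly -81.84 tilt [-0.0029  0.0002] shift [0.0022 0.0008 0.107 ] roll 0.001 F [0.2 0.1 0.6] open 0.085
```

Call:
apply_moves --newtons 60 --pt "0.085 0.002 0.001 0.03 0" --pt "0.085 0.002 0.001 0.06 0" --pt "0.085 0.002 0.001 0.09 0" --pt "0.085 0.002 0.001 0.105 0" --pt "0.085 0.002 0.001 0.105 0" --pt "0.07 0.002 0.001 0.105 0" --pt "0.055 0.002 0.001 0.105 0" --pt "0.04 0.002 0.001 0.105 0" --pt "0.04 0.002 0.001 0.105 0" --pt "0.04 0.002 0.001 0.105 0" --pt "0.04 0.002 0.001 0.105 0"

```text
t: 15.13
tool_pos: [0.5911, 0.0799, 0.2483]
tool_rot: [-3.133, -0.223, -0.005]
contact_force: [-1.5, 2.0, 7.1]
opening: 0.0595
grip_force: 66.9
```

```bash
python3 go.py .589 .0805 .35 -81.9
```

```text
t 15.13 pos [0.5911 0.0799 0.2483] tooly -81.87 tilt [0.0031 0.0006] shift [-0.0016 -0.0009 -0.1017] roll 0.0005 F [-1.5  2.   7.1] open 0.0595
```

Call:
apply_moves --pt "0.04 0 0 -0.015 0" --pt "0.04 0 0 -0.04 0" --pt "0.04 0 0 -0.07 0" --pt "0.04 0 0 -0.1 0" --pt "0.04 0 0 -0.115 0" --pt "0.04 0 0 -0.12 0" --pt "0.04 0 0 -0.12 0"

```text
t: 15.72
tool_pos: [0.5904, 0.0796, 0.3669]
tool_rot: [3.133, 0.222, 0.003]
contact_force: [0.5, -0.0, -4.9]
opening: 0.0594
grip_force: 66.5
```

```bash
python3 go.py .594 -.1815 .365 -81.9
```

```text
t 15.72 pos [0.5904 0.0796 0.3669] tooly -81.88 tilt [ 0.0019 -0.0003] shift [-0.0333  0.2589  0.002 ] roll 0.0003 F [ 0.5 -0.  -4.9] open 0.0594
```

Call:
apply_moves --pt "0.04 -0.002 0.015 0 0" --pt "0.04 -0.005 0.04 0 0" --pt "0.04 -0.009 0.072 0 0" --pt "0.04 -0.014 0.107 0 0" --pt "0.04 -0.018 0.142 0 0" --pt "0.04 -0.023 0.177 0 0" --pt "0.04 -0.027 0.21 0 0" --pt "0.04 -0.03 0.236 0 0" --pt "0.04 -0.032 0.252 0 0" --pt "0.04 -0.033 0.259 0 0" --pt "0.04 -0.033 0.259 0 0" --pt "0.04 -0.033 0.259 0 0"

```text
t: 16.72
tool_pos: [0.5941, -0.1806, 0.3647]
tool_rot: [-3.132, -0.223, 0.003]
contact_force: [0.2, 0.4, -5.0]
opening: 0.0594
grip_force: 66.8
```

```bash
python3 go.py .594 -.1815 .25 -81.9; python3 - <<'E'
from seg import *
p=eyes.get_image("side");cv2.imwrite("pics/d.png",cv2.resize(p["img"][70:220,220:420],(800,600)))
E
```

```text
t 16.72 pos [ 0.5941 -0.1806  0.3647] tooly -81.86 tilt [-0.0018  0.0018] shift [-1.000e-04  1.100e-03  1.147e-01] roll 0.0007 F [ 0.2  0.4 -5. ] open 0.0594
```

View pics/d.png

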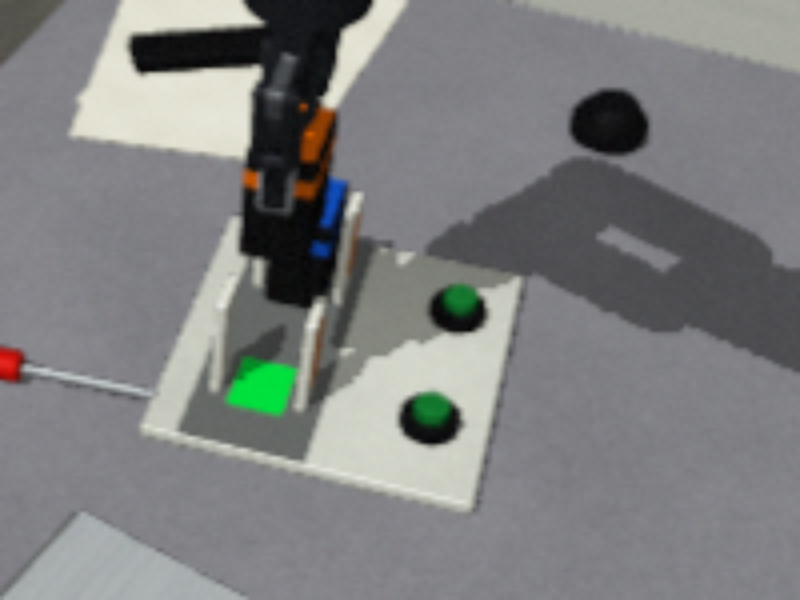

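```bash
python3 - <<'E'
from seg import *
a=np.radians(8.1);ex=np.array([np.cos(a),np.sin(a)]);ey=np.array([-np.sin(a),np.cos(a)])
for n in ("side","top"):
    p=eyes.get_image(n)
    P=cloud(p,np.ones((384,512),bool));D=P[:,:2]-[.594,-.1815];X=D@ex*1000;Y=D@ey*1000;Z=P[:,2]*1000
    for nm,k in [("posts",(Z>30)&(Z<92)&(abs(Y)<22)),("pack",(Z>148)&(Z<172)&(abs(Y)<34)),("busy",(Z>82)&(Z<100)&(abs(Y+120)<34)&(abs(X)<24))]:
        k&=abs(X)<45
        if k.sum()<5: print(n,nm,k.sum());continue
        print(n,nm,k.sum(),"X hist",*zip(*[q.tolist() for q in (np.histogram(X[k],range(-45,46,5))[1][:-1],np.histogram(X[k],range(-45,46,5))[0])]),"Y",np.percentile(Y[k],[2,50,98]))
        if nm=="pack":
            f=k&(X<-10)&(Y<10);print("front face X med",np.median(X[f]),"left face Y med",np.median(Y[k&(X>-15)&(Y>20)]), np.percentile(X[k],[1,3,97,99]))
        if nm=="posts": print("front post",np.percentile(X[k&(X<0)],[3,50,97]),"back",np.percentile(X[k&(X>0)],[3,50,97]), "Y", np.percentile(Y[k&(X<0)],[3,97]))
E
```

```text
side posts 159 X hist (-45, 0) (-40, 0) (-35, 49) (-30, 26) (-25, 0) (-20, 0) (-15, 0) (-10, 0) (-5, 0) (0, 0) (5, 0) (10, 0) (15, 0) (20, 1) (25, 63) (30, 19) (35, 1) (40, 0) Y [-10.8861  16.8026  20.1149]
front post [-34.6454 -31.9866 -26.1134] back [25.1252 26.809  33.0336] Y [-5.4915 20.1104]
side pack 83 X hist (-45, 0) (-40, 0) (-35, 0) (-30, 0) (-25, 20) (-20, 7) (-15, 9) (-10, 6) (-5, 7) (0, 7) (5, 8) (10, 8) (15, 8) (20, 3) (25, 0) (30, 0) (35, 0) (40, 0) Y [-15.3245  32.2741  33.8679]
front face X med -22.352394738876335 left face Y med 32.590065481992994 [-22.7342 -22.6427  20.0881  21.4006]
side busy 66 X hist (-45, 0) (-40, 0) (-35, 0) (-30, 0) (-25, 11) (-20, 23) (-15, 26) (-10, 6) (-5, 0) (0, 0) (5, 0) (10, 0) (15, 0) (20, 0) (25, 0) (30, 0) (35, 0) (40, 0) Y [-144.4719 -114.8596  -87.6383]
top posts 19 X hist (-45, 0) (-40, 0) (-35, 9) (-30, 7) (-25, 0) (-20, 0) (-15, 0) (-10, 0) (-5, 0) (0, 0) (5, 0) (10, 0) (15, 0) (20, 0) (25, 1) (30, 1) (35, 1) (40, 0) Y [-13.1253   0.8423  16.6679]
front post [-34.1991 -31.5676 -26.3224] back [28.7561 32.3178 35.0056] Y [-12.9809   9.1038]
top pack 1
top busy 0
```

In the side camera the posts and the pack are centred within 1 mm of each other, so I'll lower it.

Call:
apply_moves --pt "0.04 0 0.001 0.02 0" --pt "0.04 0 0.001 0.04 0" --pt "0.04 0 0.001 0.055 0" --pt "0.04 0 0.001 0.067 0" --pt "0.04 0 0.001 0.08 0" --pt "0.04 0 0.001 0.092 0" --pt "0.04 0 0.001 0.105 0" --pt "0.04 0 0.001 0.117 0" --pt "0.04 0 0.001 0.126 0" --pt "0.04 0 0.001 0.13 0" --pt "0.04 0 0.001 0.13 0" --pt "0.04 0 0.001 0.13 0"

```text
t: 17.87
tool_pos: [0.5945, -0.1825, 0.2361]
tool_rot: [3.134, 0.222, 0.0]
contact_force: [0.3, -0.3, -5.5]
opening: 0.0594
grip_force: 66.7
```

```bash
python3 go.py .594 -.1815 .2235 -81.9
```

```text
t 17.87 pos [ 0.5945 -0.1825  0.2361] tooly -81.88 tilt [ 0.0002 -0.0001] shift [-0.0004 -0.0011  0.0126] roll 0.0003 F [ 0.3 -0.3 -5.5] open 0.0594
```

Call:
apply_moves --pt "0.04 0 -0.001 0.003 0" --pt "0.04 0 -0.001 0.006 0" --pt "0.04 0 -0.001 0.009 0" --pt "0.04 0 -0.001 0.009 0" --pt "0.04 0 -0.001 0.009 0"

```text
t: 18.28
tool_pos: [0.5941, -0.1813, 0.2267]
tool_rot: [-3.133, -0.223, 0.001]
contact_force: [-0.1, -0.7, -4.2]
opening: 0.0592
grip_force: 66.7
```

Call:
apply_moves --pt "0.04 0 0 0.001 0" --pt "0.04 0 0 0.002 0" --pt "0.04 0 0 0.002 0"

```text
t: 18.53
tool_pos: [0.5942, -0.1814, 0.2249]
tool_rot: [-3.134, -0.223, 0.0]
contact_force: [-0.8, 0.4, -4.6]
opening: 0.0595
grip_force: 66.7
```

Call:
apply_moves --pt "0.04 0 0 0.001 0" --pt "0.04 0 0 0.002 0" --pt "0.04 0 0 0.002 0"

```text
t: 18.78
tool_pos: [0.5945, -0.1815, 0.2244]
tool_rot: [3.134, 0.223, -0.0]
contact_force: [-4.9, 2.3, 4.5]
opening: 0.059
grip_force: 67.4
```

Call:
apply_moves --pt "0.062 0 0 0 0" --pt "0.075 0 0 0 0" --pt "0.085 0 0 0 0" --pt "0.085 0 0 0 0" --pt "0.085 0 0 0 0" --pt "0.085 0 0 -0.025 0" --pt "0.085 0 0 -0.055 0" --pt "0.085 0 0 -0.09 0" --pt "0.085 0 0 -0.11 0" --pt "0.085 0 0 -0.11 0"

```text
t: 19.62
tool_pos: [0.5959, -0.1821, 0.3401]
tool_rot: [3.128, 0.222, 0.016]
contact_force: [1.5, 0.1, 1.1]
opening: 0.0847
grip_force: 0.0
```

```bash
python3 go.py .4752 -.1985 .26 -81.9
```

```text
t 19.62 pos [ 0.5959 -0.1821  0.3401] tooly -81.87 tilt [ 0.0105 -0.0047] shift [-0.1225 -0.0013  0.0789] roll 0.0005 F [1.5 0.1 1.1] open 0.0847
```

Call:
apply_moves --pt "0 -0.02 0 0 0" --pt "0 -0.05 0 0 0" --pt "0 -0.085 -0.001 0 0" --pt "0 -0.11 -0.001 0 0" --pt "0 -0.121 -0.001 0.02 0" --pt "0 -0.121 -0.001 0.05 0" --pt "0 -0.121 -0.001 0.085 0" --pt "0 -0.121 -0.001 0.1 0" --pt "0 -0.121 -0.001 0.11 0" --pt "0 -0.121 -0.001 0.11 0" --pt "0 -0.121 -0.001 0.11 0"

```text
t: 20.53
tool_pos: [0.4744, -0.1976, 0.2229]
tool_rot: [-3.133, -0.223, 0.001]
contact_force: [-0.0, -0.6, 0.3]
opening: -0.0002
grip_force: 0.0
```

```bash
python3 go.py .4752 -.1985 .201 -81.9; python3 - <<'E'
from seg import *
p=eyes.get_image("side");cv2.imwrite("pics/e.png",cv2.resize(p["img"][70:220,220:420],(800,600)))
m=mask(p,(5,150,80),(18,255,255),(270,120,310,160));P=cloud(p,m);P=P[P[:,2]>.086];print(len(P),P.mean(0),*rect(P))
E
```

```text
t 20.53 pos [ 0.4744 -0.1976  0.2229] tooly -81.87 tilt [-0.0004  0.0002] shift [0.0006 0.001  0.0219] roll 0.0005 F [-0.  -0.6  0.3] open -0.0002
224 [ 0.5917 -0.1784  0.0931] [ 0.5924 -0.1793] [40.7976 60.4347] 7.486064434051514
```

View pics/e.png

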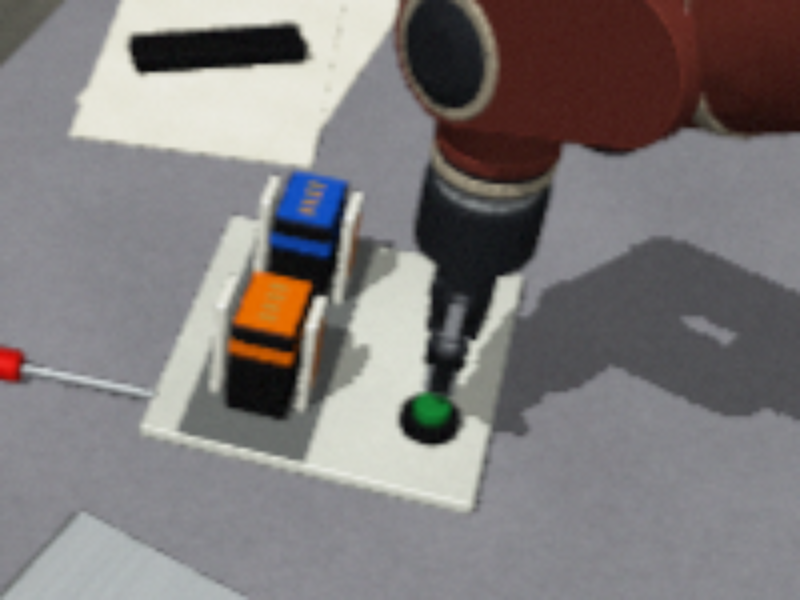

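The orange pack stands square in the left bay (crop ≈270,330) at about (0.592, -0.179), and the fingers are over the left start key (≈432,400). Pressing it now.

Call:
apply_moves --pt "0 0 0.001 0.008 0" --pt "0 0 0.001 0.013 0" --pt "0 0 0.001 0.018 0" --pt "0 0 0.001 0.021 0" --pt "0 0 0.001 0.022 0" --pt "0 0 0.001 0.022 0"

```text
t: 21.08
tool_pos: [0.475, -0.1988, 0.2017]
tool_rot: [3.133, 0.222, 0.002]
contact_force: [-0.7, -1.0, 5.2]
opening: 0.0
grip_force: 2.3
```

Call:
apply_moves --pt "0 0 0 0.001 0" --pt "0 0 0 0.003 0" --pt "0 0 0 0.003 0"

```text
t: 21.33
tool_pos: [0.4753, -0.199, 0.2011]
tool_rot: [3.134, 0.223, -0.001]
contact_force: [-6.4, 2.9, 19.9]
opening: 0.0
grip_force: 9.9
```

Call:
apply_moves --pt "0 0 0 -0.03 0" --pt "0 0 0 -0.07 0" --pt "0 0 0 -0.11 0" --pt "0 0 0 -0.15 0" --pt "0 0 0 -0.16 0" --pt "0 0 0 -0.16 0" --pt "0 0 0 -0.16 0"

```text
t: 21.92
tool_pos: [0.4742, -0.1984, 0.3577]
tool_rot: [-3.134, -0.223, 0.0]
contact_force: [-0.4, 0.2, -1.1]
opening: -0.0003
grip_force: 0.0
```

```bash
python3 - <<'E'
from seg import *
p=eyes.get_image("side")
m=mask(p,(5,150,80),(18,255,255),(270,120,310,160));P=cloud(p,m);P=P[P[:,2]>.086];print(len(P),P.mean(0),*rect(P))
s=telemetry.get_obs();print(s["t"],s["tool_pos"],s["contact_force"])
E
```

```text
220 [ 0.5918 -0.1785  0.0932] [ 0.5918 -0.1789] [40.4767 63.9237] 8.266509056091309
21.9667 [ 0.4739 -0.1982  0.356 ] [-0.2311 -0.7437 -0.6786]
```

The start key bottomed out, the arm is clear, and the pack hasn't moved. Handing the job in.

```bash
python3 -c "
from station import ctrl
print(ctrl.finish_job())"
```

```text
the job is handed in; nothing more can be done
None
```

The job is handed in with no verdict returned: zero, hold and the left bay's start key were each pressed to the stop in turn, and the orange pack, weighed and released, stands upright and square within about 4 mm of the left bay's centre.

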